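# Level the countertop board with its foot, pressing the spirit level down

### The job

Lay the spirit level lengthwise on the middle of the small wooden board and turn the black round knob of the board's levelling foot so that the bubble stands centred between its two lines while you press the spirit level down on the board, the board seated fully down on its foot. Finish while still pressing: do not let go at the end. Leave the flour scoop, the salt shaker and the steel cup where they are.

Things in the scene. Friction and masses are not known exactly. Their poses are not given: they have to be found in the camera images.
- level: the spirit level, a loose aluminium bar with black end caps: 30 mm wide (x), 220 mm long (y), 0.2 to 0.34 kg. Origin at the centre of its underside, z up, y along its length. The middle 104 mm is a saddle 26 mm high that carries the grey vial (the bubble's top at 44 mm); the two end blocks, at |y| from 52 to 110 mm, are flat on top at 40 mm height. It can be gripped by its 30 mm width and can be laid either way round.
- level_mid (a point): a point in the spirit level 20 mm above its underside, at mid length and mid width; axes as the spirit level's.
- bubble (a joint): offset of the white bubble (18 mm long) along the spirit level's own +y from mid vial, in m. It moves 7.5 mm per degree of tilt of the spirit level about level, towards the higher end, up to 33 mm either way, and settles in about 1 s. Two black lines across the vial stand at y = -15 and +15 mm; the bubble stands clear between them when its offset is within 5 mm.
- stand: the stand of the board, a dark steel base 90 x 370 x 6 mm fixed to the worktop. Origin on the worktop under the stand, z up; the hinge pin of the board lies along x at y = -125 mm, z = 40 mm, the axis of the levelling foot is vertical at x = 0, y = +185 mm. The stand's +y therefore runs from hinge to foot.
- board_top (a point): centre of the wooden board's top face; the board is 110 mm wide (x) and 236 mm long (y, from hinge to foot, centred 1 mm from this point), z normal to it; tilts with the board. About 59 mm above the worktop when the board is level; at the start the foot end is too low (1.2 to 4.2 degrees with the board pressed home).
- board (a joint): angle in rad by which the board is lifted off the nut of its foot. Springs hold it 0.026 rad (1.5 degrees) up while nothing presses, with the spirit level lying on it as well; 0 when it is pressed home. Pressing with about 3 to 5 N on the foot-side end block of a spirit level lying at the middle of the board takes it home; from there it is rigid. The board's tilt is that of its foot plus this angle, so the bubble tells the truth only while pressed.
- foot_knob (a point): centre of the black round fluted knob of the levelling foot, on its vertical axis, 88 mm above the worktop: 40 mm diameter, from 70 to 102 mm above the worktop. The knob turns in place and stays where left; it does not rise. Turning it clockwise seen from above raises the foot end of the board, 1.5 degrees (0.026 rad) per radian turned; anticlockwise lowers it. It turns stiffly (0.12 N m).
- scoop: steel flour scoop, 168 x 58 x 26 mm, a bystander; origin under its middle.
- salt: salt shaker, 44 mm diameter, 90 mm high, a bystander; origin under its middle.
- cup: small steel cup, 68 mm diameter, 59 mm high, a bystander; origin under its middle.

How it is judged:
By the outcome, as a careful person would: the job done as asked, in the order asked, and still so for the second after the job is handed in, while the arm keeps its last pose, push and grip.
It also fails if it takes over 72 s, if anything falls off the work surface, if the arm or the gripper's body presses on something with over 40 N, if the wrist force passes 120 N, or if a joint passes its speed limit or range.

### The arm

A 6-joint arm with a two-finger parallel gripper is mounted at the origin on a cart in front of the work surface, level with it; the furniture and walls round the work are solid. World frame = base frame: x ahead of the robot, y to its left, z up, the work surface at z = 0. Lengths are in m, angles in degrees, forces in N, time in s.
With the tool pointing down it reaches from about 0.275 to 0.825 m from the base axis. Payload 4.9 kg.
Tool frame: the origin (TCP) lies on the centre line of the jaws, within the pads' length; the fingertips stand 14 mm ahead of it and the grasp point (between the pads) lies 5 mm behind it (robot.tcp_to_tips is the z of the fingertips in the tool frame, in m); z points along the fingers, y is the line along which they close (so a half turn about z gives the same grasp; the last joint's range is limited). The gripper opens to 85 mm and grips with 20 to 120 N. Pads are 22 mm wide; open, the fingers measure 114 mm over their backs; the gripper's body (76 mm by 85 mm) begins 54 mm behind the grasp point. The pads swing forward as they close: fully open they stand 13 mm farther back than shut.
Start: joints at [62.957, 18.69, -11.035, 60.275, 0, 82.311], TCP at [0.182, 0.519, 0.245] pointing down, gripper open.
Joint ranges: [-152.03, 152.03], [-55.5, 102.48], [-74.3, 77.21], [-110.64, 120.58], [-84.22, 78.4], [-180, 180]. Speed limits (degrees/s): [147.25, 147.25, 180, 180, 180, 180].

### API

Orientations are given as a 3x3 rotation matrix whose columns are the frame's x, y, z axes.
In Python, from cell import robot, snapshot gives the robot as it stands.
- The arm moves only by the tool servo_tool, never from a script. Its argument "commands" is a list of rows, each an object with "xyz": the shift along the tool's x, y, z in mm, a list of three; "spin": the turn about the tool's z in rad. A call has 1 to 10 rows; each row shifts and turns the commanded pose from where the row before left it, along the tool's axes as they then stand; what a row does not reach is not made up. A row lasts 1/10 s, in which the tool goes at most 50 mm and 8.59 degrees, less where a joint would pass 70% of its speed; a pose out of reach is approached as far as the arm can. A call with a gripper value outside its range is refused whole. "grip" is the opening in per cent of the stroke, from 0 (shut) to 100 (fully open), set as the call begins (left out, the last holds). The fingers move at their own pace and stop on an object; "grip_force" is the grip in N (left out, the last holds). Time passes only in rows, so rows that do not move let the fingers close. It gives the time, the measured TCP pose, the force, the opening and the grip force at its end, in the units of the state.
- robot.get_obs(): the state, without advancing time (a new reading comes with each control period).
- snapshot(name): name is "scene" or "top"; returns a dict with "pixels" (420x560x3 uint8, red, green, blue), "depth" (420x560 float32, m along the optical axis (not along the pixel's ray), 0 where there is no reading), "fx", "fy", "cx", "cy" (pixels), "R" (3x3) and "t" (3): a world point X has camera coordinates R X + t. Camera axes: x right, y down, z forward; pixel columns grow to the right and rows downward; lengths in m; the calibration is good to about 2 mm. A picture is of the moment at which its call begins.
- robot.close_job(): hands the job in; it is judged then, once.
The state is a dict: "clock": time; "q": joint angles; "joint_velocities": joint speeds; "joint_torque": joint torques, N m; "tool_pos": TCP position; "orientation": TCP orientation; "contact_force": force on the tool from outside, world axes, zero at the start; "wrist_torque": the same for the moment, N m; "finger_gap": opening from 0.0 (shut) to 1.0 (fully open); "grasp_force": force on a finger pad.
Only numpy, scipy, OpenCV 4.12 (cv2) and the standard library are available. Lean on these libraries where they do the work, as an engineer would, in place of code of your own. Each camera call takes 0.05 s, during which the arm holds its last target. There are 200 camera calls.

## Working session

There is one attempt and no reset: what is moved stays moved. The work goes in short steps, Python scripts to look and compute and a tool call to move; the robot and the scene stay as the last step left them, time stands still between calls to the robot, and variables do not carry over. Pictures are saved under pics/ and viewed, at most 10 in all, crops included, and the job is handed in when it is done.

Besides the shell and the picture viewer there is one more tool, called after "Request:" as name([rows], argument=value, ...), one row to a line, values as JSON. servo_tool: Moves the arm, as the interface text tells. Its arguments: {"type":"object","properties":{"commands":{"type":"array"},"grip":{"type":"number"},"grip_force":{"type":"number"}},"required":["commands"]}

```bash
mkdir -p pics; cat > h.py <<'E'
import numpy as np, cv2
from cell import robot, snapshot
def save(s,n): cv2.imwrite('pics/'+n,cv2.cvtColor(s['pixels'],cv2.COLOR_RGB2BGR))
def pts(s):
    v,u=np.mgrid[0:420,0:560]; d=s['depth']
    P=np.stack([(u-s['cx'])/s['fx']*d,(v-s['cy'])/s['fy']*d,d],-1)
    return (P-s['t'])@s['R']
def ray(s,u,v,z):
    c=-s['R'].T@s['t']; d=s['R'].T@np.array([(u-s['cx'])/s['fx'],(v-s['cy'])/s['fy'],1])
    return c+d*(z-c[2])/d[2]
E
python3 - <<'E'
from h import *
for n in('top','scene'):
    s=snapshot(n); save(s,n+'0.png'); print(n,s['fx'],-s['R'].T@s['t'],s['R'].round(2).tolist())
o=robot.get_obs(); print(o)
E
```

```text
top 532.2402700354475 [-0.20045824 -0.38183111  1.60606602] [[0.44, -0.9, -0.0], [-0.78, -0.38, -0.5], [0.45, 0.22, -0.87]]
scene 502.01608668196997 [ 0.02726373 -0.76039988  1.07168928] [[0.81, -0.58, 0.01], [-0.41, -0.58, -0.7], [0.41, 0.57, -0.71]]
{'clock': 0.1, 'q': array([ 6.29565301e+01,  1.87266340e+01, -1.10855088e+01,  6.02735886e+01,
        6.19887466e-05,  8.23108340e+01]), 'joint_velocities': array([-0.03490693, -0.00934393,  0.21957902, -0.17823186, -0.01329293,
        0.0467299 ]), 'joint_torque': array([ 5.36554435e-04, -4.44240367e+01,  2.63038015e+01,  7.88526668e-03,
       -5.59557247e-05,  7.17117842e-06]), 'tool_pos': array([0.18204249, 0.51848702, 0.24459753]), 'orientation': array([[-9.43487203e-01,  3.31408257e-01, -6.81278476e-04],
       [ 3.31408896e-01,  9.43486284e-01, -1.33220063e-03],
       [ 2.01274608e-04, -1.48269600e-03, -9.99998881e-01]]), 'contact_force': array([-0.64519165,  0.18687771, -0.3364944 ]), 'wrist_torque': array([ 0.03168594, -0.00714188, -0.03432644]), 'grasp_force': 0.0, 'finger_gap': 1.0012568638657064}
```

View pics/top0.png

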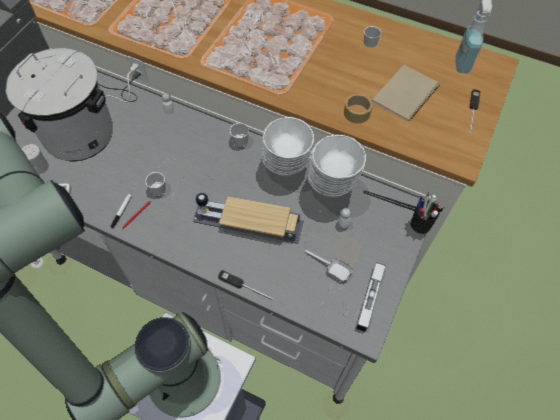

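View pics/scene0.png

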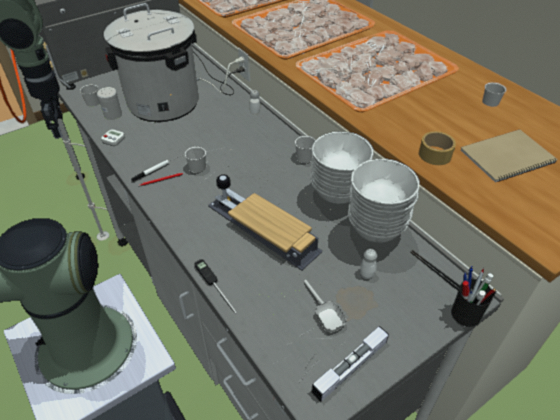

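Top view: the level is at (371,297), the board at (257,217), the knob at (202,200), the scoop at (330,267), the salt at (345,218) and the cup near (155,185). Next I'll measure them.

```bash
cat > m.py <<'E'
from h import *
def rect(P,m):
    r=cv2.minAreaRect((P[m][:,:2]*1000).astype(np.float32)); return r
def main():
    for n in('top','scene'):
        s=snapshot(n); P=pts(s); hsv=cv2.cvtColor(s['pixels'],cv2.COLOR_RGB2HSV)
        z=P[...,2]; ok=(s['depth']>0)&(P[...,0]<.9)
        print(n,'table z',np.median(z[ok&(abs(z)<.02)]))
        wood=ok&(z>.03)&(z<.09)&(hsv[...,1]>70)&(hsv[...,0]>8)&(hsv[...,0]<30)&(P[...,0]>.2)&(P[...,0]<.75)&(abs(P[...,1])<.4)
        _,l,st,_=cv2.connectedComponentsWithStats(wood.astype(np.uint8)); k=1+st[1:,4].argmax(); w=l==k
        r=rect(P,w); print('wood',r,st[k])
        A=np.c_[P[w][:,:2],np.ones(w.sum())]; print('plane',np.linalg.lstsq(A,z[w],rcond=None)[0])
        hi=(ok&(z>.012)&(z<.2)&(P[...,0]>.2)&(P[...,0]<.75)&(abs(P[...,1])<.75)).astype(np.uint8)
        N,l,st,c=cv2.connectedComponentsWithStats(hi)
        for i in range(1,N):
            if st[i,4]>40:
                q=l==i; r=rect(P,q); print(c[i].round(),st[i,4],'ctr',np.round(r[0]),'sz',np.round(r[1]),round(r[2],1),'zmax',np.percentile(z[q],95).round(3))
if __name__=='__main__': main()
E
python3 m.py
```

```text
top table z 0.0012909914363918007
wood ((559.2550048828125, 32.34857177734375), (113.60231018066406, 252.72842407226562), 13.601825714111328) [ 219  197   79   39 2054]
plane [ 0.01567326 -0.03248429  0.04811543]
[ 88. 135.] 1758 ctr [590. 706.] sz [ 72. 226.] 85.1 zmax 0.189
[279. 162.] 517 ctr [735.  46.] sz [ 29. 121.] 0.2 zmax 0.187
[328. 184.] 622 ctr [ 728. -137.] sz [ 43. 147.] 0.3 zmax 0.191
[156. 182.] 286 ctr [527. 419.] sz [71. 65.] 49.8 zmax 0.062
[ 66. 186.] 44 ctr [386. 709.] sz [56. 20.] 78.5 zmax 0.025
[251. 215.] 2654 ctr [551.  73.] sz [116. 348.] 12.3 zmax 0.08
[120. 210.] 112 ctr [391. 481.] sz [133.  18.] 5.6 zmax 0.021
[344. 218.] 207 ctr [ 680. -225.] sz [41. 35.] 56.3 zmax 0.092
[334. 264.] 178 ctr [ 518. -236.] sz [166.  62.] 86.0 zmax 0.028
[371. 297.] 710 ctr [ 474. -403.] sz [226.  36.] 6.0 zmax 0.047
[231. 278.] 201 ctr [335.  22.] sz [85. 29.] 88.7 zmax 0.024
scene table z 0.0010668101216930312
wood ((561.7028198242188, 33.31153869628906), (114.3596420288086, 257.5060729980469), 12.8497314453125) [ 228  193   87   59 2561]
plane [ 0.02304154 -0.02454961  0.04353897]
[167.  93.] 2791 ctr [599. 711.] sz [ 74. 236.] 89.4 zmax 0.19
[112. 136.] 209 ctr [363. 716.] sz [64. 65.] 29.9 zmax 0.023
[196. 158.] 408 ctr [530. 422.] sz [74. 63.] 63.0 zmax 0.06
[322. 176.] 743 ctr [737.  45.] sz [ 26. 116.] 0.3 zmax 0.186
[150. 169.] 125 ctr [394. 483.] sz [135.  19.] 7.9 zmax 0.019
[267. 220.] 3286 ctr [553.  72.] sz [114. 345.] 13.0 zmax 0.081
[366. 216.] 1146 ctr [ 730. -137.] sz [ 39. 144.] 0.1 zmax 0.19
[368. 263.] 383 ctr [ 682. -228.] sz [37. 40.] 15.0 zmax 0.089
[205. 271.] 266 ctr [337.  22.] sz [29. 86.] 0.8 zmax 0.02
[327. 308.] 302 ctr [ 523. -240.] sz [157.  60.] 81.9 zmax 0.026
[349. 363.] 1490 ctr [ 476. -402.] sz [222.  33.] 6.0 zmax 0.043
```

```bash
python3 - <<'E'
from h import *
from m import rect
for n in('top','scene'):
    s=snapshot(n); P=pts(s); z=P[...,2]; ok=s['depth']>0
    near=lambda x,y,r:np.hypot(P[...,0]-x,P[...,1]-y)<r
    k=ok&near(.52,.21,.06)&(z>.066)
    q=P[k]; print(n,'knob n',k.sum(),q.min(0).round(3),q.max(0).round(3),'px',np.argwhere(k).mean(0))
    t=q[q[:,2]>q[:,2].max()-.008]; print(' top pts',len(t),t.mean(0).round(4))
    # dark mask ray circle
    hsv=cv2.cvtColor(s['pixels'],cv2.COLOR_RGB2HSV)
    l=ok&near(.475,-.403,.13)&(z>.034); print(' level top',rect(P,l),np.median(z[l]))
    hsv=hsv[...,1]
    w=ok&near(.56,.03,.17)&(z>.035)&(z<.075)&(hsv>70)
    a=np.deg2rad(103); u=np.array([np.cos(a),np.sin(a)]); v=np.array([u[1],-u[0]])
    if len(t):
        d=P[w][:,:2]-t.mean(0)[:2]; print(' along',np.percentile(d@u,[0,1,3,10,50,90,97,99,100]).round(3),'across',np.percentile(d@v,[0,2,50,98,100]).round(3))
    c=cv2.resize(s['pixels'][150:260,170:340],None,fx=4,fy=4,interpolation=cv2.INTER_CUBIC)
    if n=='scene': s['pixels']=c; save(s,'crop.png')
E
```

```text
top knob n 141 [0.496 0.202 0.075] [0.536 0.241 0.114] px [199.30496454 201.84397163]
 top pts 24 [0.5117 0.2199 0.1084]
 level top ((473.5345458984375, -402.5551452636719), (223.53683471679688, 30.05847930908203), 5.83963680267334) 0.04111249033633383
 along [-0.32  -0.316 -0.308 -0.284 -0.191 -0.095 -0.078 -0.072 -0.068] across [-0.054 -0.049  0.001  0.056  0.064]
scene knob n 184 [0.498 0.201 0.073] [0.538 0.24  0.108] px [181.60326087 222.93478261]
 top pts 89 [0.5165 0.2213 0.1031]
 level top ((475.2202453613281, -401.5764465332031), (221.96559143066406, 31.44146156311035), 5.915752410888672) 0.04017877389522262
 along [-0.321 -0.318 -0.314 -0.289 -0.198 -0.097 -0.078 -0.073 -0.067] across [-0.056 -0.053 -0.003  0.052  0.059]
```

View pics/crop.png

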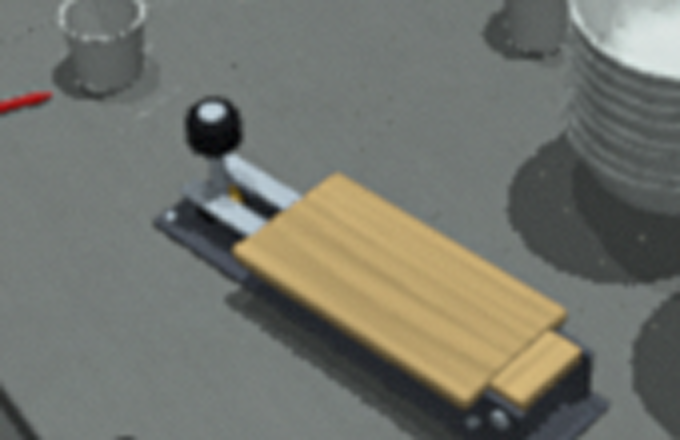

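The pictures and depth agree: the knob axis is at about (0.517, 0.221). The board centre is at (0.559, 0.041) with its long axis at 103°. The level is at (0.4745, -0.402) at 5.9°. I'll move to above the level.

Request:
servo_tool([
  {"xyz": [-29,-38.6,0],"spin": 0},
  {"xyz": [-29,-38.6,0],"spin": 0},
  {"xyz": [-29,-38.6,0],"spin": 0},
  {"xyz": [-29,-38.6,0],"spin": 0},
  {"xyz": [-29,-38.6,0],"spin": 0},
  {"xyz": [-29,-38.6,0],"spin": 0},
  {"xyz": [-29,-38.6,0],"spin": 0},
  {"xyz": [-29,-38.6,0],"spin": 0},
  {"xyz": [-29,-38.6,0],"spin": 0},
  {"xyz": [-29,-38.6,0],"spin": 0},
])

```text
clock: 1.3
tool_pos: [0.3282, 0.0568, 0.2457]
orientation: [[-0.944, 0.331, 0.002], [0.331, 0.944, 0.0], [-0.001, 0.001, -1.0]]
contact_force: [1.0, 1.5, 0.1]
finger_gap: 0.996
grasp_force: 0.0
```

Request:
servo_tool([
  {"xyz": [-29,-38.6,0],"spin": 0},
  {"xyz": [-29,-38.6,0],"spin": 0},
  {"xyz": [-29,-38.6,0],"spin": 0},
  {"xyz": [-29,-38.6,0],"spin": 0},
  {"xyz": [-29,-38.6,0],"spin": 0},
  {"xyz": [-29,-38.6,0],"spin": 0},
  {"xyz": [-29,-38.6,0],"spin": 0},
  {"xyz": [-29,-38.6,0],"spin": 0},
  {"xyz": [-29,-38.6,0],"spin": 0},
  {"xyz": [-29,-38.6,0],"spin": 0},
])

```text
clock: 2.3
tool_pos: [0.4739, -0.4036, 0.2451]
orientation: [[-0.943, 0.332, 0.0], [0.332, 0.943, 0.0], [-0.0, 0.0, -1.0]]
contact_force: [1.2, -0.5, 0.6]
finger_gap: 1.0
grasp_force: 0.0
```

Request:
servo_tool([
  {"xyz": [0,0,30],"spin": -0.147},
  {"xyz": [0,0,30],"spin": -0.147},
  {"xyz": [0,0,30],"spin": -0.147},
  {"xyz": [0,0,0],"spin": 0},
  {"xyz": [0,0,0],"spin": 0},
])

```text
clock: 2.8
tool_pos: [0.4735, -0.4014, 0.1554]
orientation: [[-0.995, -0.1, -0.001], [-0.1, 0.995, 0.001], [0.001, 0.001, -1.0]]
contact_force: [0.6, -0.0, 0.8]
finger_gap: 0.997
grasp_force: 0.0
```

```bash
cat > g.py <<'E'
import sys
from h import *
def to(x,y,z,psi=None):
    o=robot.get_obs(); p=o['tool_pos']; R=o['orientation']
    d=R.T@(np.array([x,y,z])-p)*1000; h=np.degrees(np.arctan2(R[1,0],R[0,0]))
    print('t',round(o['clock'],2),'p',p.round(4),'head',h.round(2),'F',o['contact_force'].round(1),'gap',round(o['finger_gap'],3),'q6',o['q'][5].round(1),'zax',R[:,2].round(3))
    print('delta tool mm',d.round(1), 'spin', None if psi is None else round(np.radians((h-psi+180)%360-180),3))
if __name__=='__main__': to(*map(float,sys.argv[1:]))
E
python3 g.py .4745 -.402 .024 185.9
```

```text
t 2.8 p [ 0.4735 -0.4014  0.1554] head -174.26 F [ 0.6 -0.   0.8] gap 0.997 q6 -52.8 zax [-0.001  0.001 -1.   ]
delta tool mm [ -1.   -0.8 131.4] spin -0.003
```

Request:
servo_tool([
  {"xyz": [-1,-0.8,40],"spin": 0},
  {"xyz": [0,0,40],"spin": 0},
  {"xyz": [0,0,30],"spin": 0},
  {"xyz": [0,0,21],"spin": 0},
  {"xyz": [0,0,0],"spin": 0},
])

```text
clock: 3.3
tool_pos: [0.4742, -0.4017, 0.0234]
orientation: [[-0.995, -0.101, -0.002], [-0.101, 0.995, 0.002], [0.001, 0.002, -1.0]]
contact_force: [-1.7, -0.3, 0.1]
finger_gap: 0.997
grasp_force: 0.0
```

Request:
servo_tool([
  {"xyz": [0,0,0],"spin": 0},
  {"xyz": [0,0,0],"spin": 0},
  {"xyz": [0,0,0],"spin": 0},
  {"xyz": [0,0,0],"spin": 0},
  {"xyz": [0,0,0],"spin": 0},
  {"xyz": [0,0,0],"spin": 0},
  {"xyz": [0,0,0],"spin": 0},
  {"xyz": [0,0,0],"spin": 0},
], grip=0, grip_force=50)

```text
clock: 4.1
tool_pos: [0.4756, -0.403, 0.026]
orientation: [[-0.995, -0.103, 0.002], [-0.103, 0.995, -0.001], [-0.002, -0.002, -1.0]]
contact_force: [-0.1, 1.1, 6.8]
finger_gap: 0.338
grasp_force: 51.9
```

Request:
servo_tool([
  {"xyz": [0,0,-30],"spin": 0},
  {"xyz": [0,0,-45],"spin": 0},
  {"xyz": [0,0,-45],"spin": 0},
  {"xyz": [0,0,0],"spin": 0},
])

```text
clock: 4.5
tool_pos: [0.4778, -0.4056, 0.1515]
orientation: [[-0.995, -0.103, 0.008], [-0.103, 0.995, -0.009], [-0.007, -0.01, -1.0]]
contact_force: [1.3, -1.1, -2.0]
finger_gap: 0.335
grasp_force: 50.8
```

```bash
python3 g.py .5586 .0408 .150 283; python3 - <<'E'
from h import *
s=snapshot('scene'); save(s,'lift.png')
E
```

```text
t 4.5 p [ 0.4778 -0.4056  0.1515] head -174.09 F [ 1.3 -1.1 -2. ] gap 0.335 q6 -53.0 zax [ 0.008 -0.009 -1.   ]
delta tool mm [-126.4  435.7   -1.8] spin -1.695
```

View pics/lift.png

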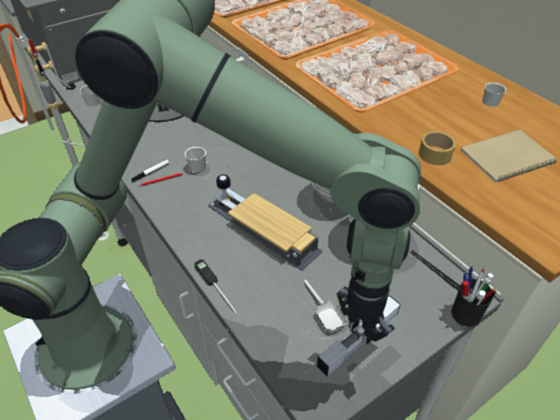

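The level is held at mid length, around (355,340), clear of everything. I'll carry it to above the board.

Request:
servo_tool([
  {"xyz": [-12.6,43.5,0],"spin": 0},
  {"xyz": [-12.6,43.5,0],"spin": 0},
  {"xyz": [-12.6,43.5,0],"spin": 0},
  {"xyz": [-12.6,43.5,0],"spin": 0},
  {"xyz": [-12.6,43.5,0],"spin": 0},
  {"xyz": [-12.6,43.5,0],"spin": 0},
  {"xyz": [-12.6,43.5,0],"spin": 0},
  {"xyz": [-12.6,43.5,0],"spin": 0},
  {"xyz": [-12.6,43.5,0],"spin": 0},
  {"xyz": [-12.6,43.5,0],"spin": 0},
])

```text
clock: 5.55
tool_pos: [0.5539, 0.0452, 0.1425]
orientation: [[-0.995, -0.103, -0.003], [-0.103, 0.995, -0.0], [0.003, 0.0, -1.0]]
contact_force: [0.4, -0.2, -2.5]
finger_gap: 0.334
grasp_force: 50.8
```

Request:
servo_tool([
  {"xyz": [0,0,0],"spin": -0.141},
  {"xyz": [0,0,0],"spin": -0.141},
  {"xyz": [0,0,0],"spin": -0.141},
  {"xyz": [0,0,0],"spin": -0.141},
  {"xyz": [0,0,0],"spin": -0.141},
  {"xyz": [0,0,0],"spin": -0.141},
  {"xyz": [0,0,0],"spin": -0.141},
  {"xyz": [0,0,0],"spin": -0.141},
  {"xyz": [0,0,0],"spin": -0.141},
  {"xyz": [0,0,0],"spin": -0.141},
])

```text
clock: 6.55
tool_pos: [0.5537, 0.0434, 0.1423]
orientation: [[-0.052, -0.999, -0.004], [-0.999, 0.052, 0.0], [0.0, 0.004, -1.0]]
contact_force: [0.2, 0.3, -2.4]
finger_gap: 0.329
grasp_force: 50.9
```

Request:
servo_tool([
  {"xyz": [0,0,0],"spin": -0.141},
  {"xyz": [0,0,0],"spin": -0.141},
  {"xyz": [0,0,0],"spin": 0},
  {"xyz": [0,0,0],"spin": 0},
  {"xyz": [0,0,0],"spin": 0},
])

```text
clock: 7.05
tool_pos: [0.5547, 0.0433, 0.1436]
orientation: [[0.221, -0.975, -0.001], [-0.975, -0.221, 0.0], [-0.0, 0.001, -1.0]]
contact_force: [0.2, -0.6, -1.2]
finger_gap: 0.34
grasp_force: 50.9
```

```bash
python3 g.py .5586 .0408 .098 283; python3 - <<'E'
from h import *
from m import rect
s=snapshot('top'); c=cv2.resize(s['pixels'][150:270,170:330],None,fx=4,fy=4,interpolation=cv2.INTER_CUBIC); 
P=pts(s); z=P[...,2]
u=np.array([-.225,.974]); 
d=(P[...,:2]-[.5586,.0408])
m=(s['depth']>0)&(np.abs(d@u)<.15)&(np.abs(d@[.974,.225])<.03)&(z>.12)&(z<.18)
m2=m&(np.abs(d@u)>.06)
print(m2.sum(),np.percentile(d[m2]@u,[0,2,98,100]).round(3),rect(P,m2))
s['pixels']=c; save(s,'over.png')
E
```

```text
t 7.05 p [0.5547 0.0433 0.1436] head -77.26 F [ 0.2 -0.6 -1.2] gap 0.34 q6 -105.9 zax [-0.001  0.    -1.   ]
delta tool mm [ 3.3 -3.3 45.6] spin -0.005
426 [-0.111 -0.11   0.107  0.108] ((554.5750122070312, 38.657501220703125), (40.23590850830078, 219.1290283203125), 13.893956184387207)
```

View pics/over.png

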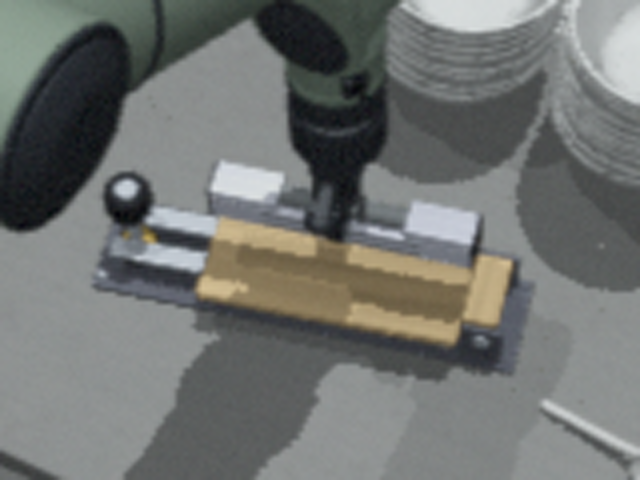

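The level is over the board with its long axis along the board's. I'll nudge it a few mm and lower it.

Request:
servo_tool([
  {"xyz": [-1.5,-3.2,20],"spin": 0},
  {"xyz": [0,0,20],"spin": 0},
  {"xyz": [0,0,10],"spin": 0},
  {"xyz": [0,0,5],"spin": 0},
  {"xyz": [0,0,0],"spin": 0},
  {"xyz": [0,0,0],"spin": 0},
])

```text
clock: 7.7
tool_pos: [0.5585, 0.0454, 0.0899]
orientation: [[0.222, -0.975, 0.001], [-0.975, -0.222, -0.0], [0.0, -0.001, -1.0]]
contact_force: [1.0, 0.2, -2.2]
finger_gap: 0.336
grasp_force: 50.9
```

Request:
servo_tool([
  {"xyz": [0,0,2],"spin": 0},
  {"xyz": [0,0,2],"spin": 0},
  {"xyz": [0,0,0],"spin": 0},
])

```text
clock: 8.0
tool_pos: [0.5581, 0.0455, 0.0854]
orientation: [[0.222, -0.975, 0.0], [-0.975, -0.222, 0.0], [0.0, -0.0, -1.0]]
contact_force: [-0.7, -0.0, -2.5]
finger_gap: 0.334
grasp_force: 50.9
```

Request:
servo_tool([
  {"xyz": [0,0,1.5],"spin": 0},
  {"xyz": [0,0,0],"spin": 0},
  {"xyz": [0,0,0],"spin": 0},
])

```text
clock: 8.3
tool_pos: [0.5582, 0.0455, 0.0839]
orientation: [[0.223, -0.975, 0.0], [-0.975, -0.223, -0.0], [0.0, -0.0, -1.0]]
contact_force: [-0.3, 0.7, -1.3]
finger_gap: 0.33
grasp_force: 51.0
```

Request:
servo_tool([
  {"xyz": [0,0,1.5],"spin": 0},
  {"xyz": [0,0,0],"spin": 0},
  {"xyz": [0,0,0],"spin": 0},
])

```text
clock: 8.6
tool_pos: [0.5582, 0.0457, 0.0825]
orientation: [[0.223, -0.975, 0.0], [-0.975, -0.223, 0.0], [-0.0, -0.0, -1.0]]
contact_force: [-1.1, 1.0, 1.4]
finger_gap: 0.338
grasp_force: 51.4
```

Request:
servo_tool([
  {"xyz": [0,0,0],"spin": 0},
  {"xyz": [0,0,0],"spin": 0},
  {"xyz": [0,0,0],"spin": 0},
  {"xyz": [0,0,0],"spin": 0},
  {"xyz": [0,0,-10],"spin": 0},
  {"xyz": [0,0,-40],"spin": 0},
  {"xyz": [0,0,-40],"spin": 0},
  {"xyz": [-20,0,0],"spin": 0},
  {"xyz": [-40,0,0],"spin": 0},
  {"xyz": [-40,0,0],"spin": 0},
], grip=80)

```text
clock: 9.6
tool_pos: [0.5361, 0.1435, 0.1737]
orientation: [[0.22, -0.975, 0.002], [-0.975, -0.22, 0.0], [0.0, -0.002, -1.0]]
contact_force: [0.2, 0.4, -0.2]
finger_gap: 0.799
grasp_force: 0.0
```

```bash
cat > lv.py <<'E'
from h import *
from m import rect
u=np.array([-.225,.974]); v=np.array([.974,.225]); C=np.array([.5586,.0408])
def look(name=None,cams=('top','scene')):
    for n in cams:
        s=snapshot(n); P=pts(s); z=P[...,2]; d=P[...,:2]-C; a=d@u; b=d@v
        w=(s['depth']>0)&(np.abs(a)<.13)&(np.abs(b)<.04)
        hsv=cv2.cvtColor(s['pixels'],cv2.COLOR_RGB2HSV)
        t=w&(z>.082)&(z<.115)&(np.abs(a)>.045)
        q=t&(a<0); q2=t&(a>0)
        print(n,'along ext',np.percentile(a[t],[0,1,99,100]).round(4),'across hinge/foot',np.median(b[q]).round(4),np.median(b[q2]).round(4),'z',np.median(z[q]).round(4),np.median(z[q2]).round(4),'rect',np.round(rect(P,t)[0]),round(rect(P,t)[2],1))
        if name:
            ys,xs=np.nonzero(w); x0,x1,y0,y1=xs.min()-8,xs.max()+8,ys.min()-8,ys.max()+8
            f=min(780/(x1-x0),580/(y1-y0)); print('crop',x0,y0,f)
            cv2.imwrite(f'pics/{name}_{n}.png',cv2.cvtColor(cv2.resize(s['pixels'][y0:y1,x0:x1],None,fx=f,fy=f,interpolation=cv2.INTER_CUBIC),cv2.COLOR_RGB2BGR))
if __name__=='__main__':
    import sys; look(sys.argv[1])
E
python3 lv.py rest; python3 g.py .517 .221 .092
```

```text
top along ext [-0.1088 -0.1077  0.11    0.1118] across hinge/foot -0.0026 -0.0035 z 0.0971 0.0925 rect [558.  42.] 13.5
crop 188 75 3.352601156069364
scene along ext [-0.109  -0.1087  0.1105  0.113 ] across hinge/foot -0.0022 -0.0009 z 0.097 0.0924 rect [559.  43.] 13.8
crop 204 -8 2.0640569395017794
t 9.7 p [0.5346 0.1467 0.1732] head -76.84 F [-1.3 -0.7  0.7] gap 0.803 q6 -95.5 zax [ 0.     0.002 -1.   ]
delta tool mm [-76.2   0.2  81.3] spin NoneTraceback (most recent call last):
  File "lv.py", line 17, in <module>
    import sys; look(sys.argv[1])
                ~~~~^^^^^^^^^^^^^
  File "lv.py", line 15, in look
    cv2.imwrite(f'pics/{name}_{n}.png',cv2.cvtColor(cv2.resize(s['pixels'][y0:y1,x0:x1],None,fx=f,fy=f,interpolation=cv2.INTER_CUBIC),cv2.COLOR_RGB2BGR))
                                                    ~~~~~~~~~~^^^^^^^^^^^^^^^^^^^^^^^^^^^^^^^^^^^^^^^^^^^^^^^^^^^^^^^^^^^^^^^^^^^^^^^
cv2.error: OpenCV(4.12.0) /io/opencv/modules/imgproc/src/resize.cpp:4208: error: (-215:Assertion failed) !ssize.empty() in function 'resize'
```

The level lies on the board to within 2 mm. The foot end is about 3.15° low once pressed, so the knob needs about 2.1 rad clockwise. I'll go to the knob.

Request:
servo_tool([
  {"xyz": [-36,0,0],"spin": 0},
  {"xyz": [-40,0,0],"spin": 0},
  {"xyz": [0,0,0],"spin": 0},
  {"xyz": [0,0,0],"spin": 0},
])

```text
clock: 10.1
tool_pos: [0.5189, 0.2173, 0.1727]
orientation: [[0.224, -0.975, 0.001], [-0.975, -0.224, -0.001], [0.001, -0.0, -1.0]]
contact_force: [-0.1, -0.2, 0.3]
finger_gap: 0.801
grasp_force: 0.0
```

```bash
python3 g.py .517 .221 .092
```

```text
t 10.1 p [0.5189 0.2173 0.1727] head -77.05 F [-0.1 -0.2  0.3] gap 0.801 q6 -87.7 zax [ 0.001 -0.001 -1.   ]
delta tool mm [-4.1  1.  80.7] spin None
```

Request:
servo_tool([
  {"xyz": [-4,1,30],"spin": 0},
  {"xyz": [0,0,30],"spin": 0},
  {"xyz": [0,0,20],"spin": 0},
  {"xyz": [0,0,0],"spin": 0},
])

```text
clock: 10.5
tool_pos: [0.5152, 0.2186, 0.0898]
orientation: [[0.221, -0.975, -0.005], [-0.975, -0.221, -0.002], [0.001, 0.005, -1.0]]
contact_force: [-0.6, 0.1, 0.5]
finger_gap: 0.799
grasp_force: 0.0
```

Request:
servo_tool([
  {"xyz": [0,0,0],"spin": 0},
  {"xyz": [0,0,0],"spin": 0},
  {"xyz": [0,0,0],"spin": 0},
  {"xyz": [0,0,0],"spin": 0},
  {"xyz": [0,0,0],"spin": 0},
  {"xyz": [0,0,0],"spin": 0},
], grip=0, grip_force=50)

```text
clock: 11.1
tool_pos: [0.5169, 0.2201, 0.0941]
orientation: [[0.222, -0.975, 0.0], [-0.975, -0.222, -0.001], [0.001, -0.0, -1.0]]
contact_force: [-3.9, -2.6, 6.0]
finger_gap: 0.43
grasp_force: 50.0
```

Knob gripped. I'll turn it 2.0 rad clockwise (+spin).

Request:
servo_tool([
  {"xyz": [0,0,0],"spin": 0.1},
  {"xyz": [0,0,0],"spin": 0.1},
  {"xyz": [0,0,0],"spin": 0.1},
  {"xyz": [0,0,0],"spin": 0.1},
  {"xyz": [0,0,0],"spin": 0.1},
  {"xyz": [0,0,0],"spin": 0.1},
  {"xyz": [0,0,0],"spin": 0.1},
  {"xyz": [0,0,0],"spin": 0.1},
  {"xyz": [0,0,0],"spin": 0.1},
  {"xyz": [0,0,0],"spin": 0.1},
])

```text
clock: 12.1
tool_pos: [0.5124, 0.2212, 0.0941]
orientation: [[-0.702, -0.712, -0.007], [-0.712, 0.702, 0.002], [0.004, 0.006, -1.0]]
contact_force: [-16.0, 2.0, 16.7]
finger_gap: 0.433
grasp_force: 51.2
```

Request:
servo_tool([
  {"xyz": [0,0,0],"spin": 0.1},
  {"xyz": [0,0,0],"spin": 0.1},
  {"xyz": [0,0,0],"spin": 0.1},
  {"xyz": [0,0,0],"spin": 0.1},
  {"xyz": [0,0,0],"spin": 0.1},
  {"xyz": [0,0,0],"spin": 0.1},
  {"xyz": [0,0,0],"spin": 0.1},
  {"xyz": [0,0,0],"spin": 0.1},
  {"xyz": [0,0,0],"spin": 0.1},
  {"xyz": [0,0,0],"spin": 0.1},
])

```text
clock: 13.1
tool_pos: [0.511, 0.2256, 0.0941]
orientation: [[-0.979, 0.203, -0.01], [0.203, 0.979, 0.011], [0.012, 0.009, -1.0]]
contact_force: [-19.0, 15.0, 15.9]
finger_gap: 0.43
grasp_force: 51.2
```

```bash
sed -i 's/y0,y1=xs.min()-8,xs.max()+8,ys.min()-8/y0,y1=max(xs.min()-8,0),xs.max()+8,max(ys.min()-8,0)/' lv.py; python3 lv.py turned;  python3 g.py .517 .221 .092
```

```text
top along ext [-0.1109 -0.1104  0.107   0.1091] across hinge/foot -0.0043 -0.0046 z 0.0993 0.1025 rect [558.  40.] 13.4
crop 194 106 4.027777777777778
scene along ext [-0.112  -0.1104  0.1081  0.1119] across hinge/foot -0.0031 -0.0042 z 0.099 0.1018 rect [561.  41.] 12.9
crop 209 39 2.4892703862660945
t 13.2 p [0.511  0.2256 0.0941] head 168.42 F [-19.2  14.4  16.4] gap 0.43 q6 27.4 zax [-0.01   0.011 -1.   ]
delta tool mm [-6.8 -3.3  2. ] spin None
```

Request:
servo_tool([
  {"xyz": [0,0,0],"spin": 0},
  {"xyz": [0,0,0],"spin": 0},
  {"xyz": [0,0,0],"spin": 0},
  {"xyz": [0,0,0],"spin": 0},
  {"xyz": [0,0,0],"spin": 0},
  {"xyz": [0,0,-40],"spin": 0},
  {"xyz": [0,0,-30],"spin": 0},
  {"xyz": [0,0,0],"spin": 0},
], grip=80)

```text
clock: 14.0
tool_pos: [0.52, 0.2213, 0.1665]
orientation: [[-0.979, 0.204, 0.007], [0.204, 0.979, 0.002], [-0.007, 0.003, -1.0]]
contact_force: [0.5, 0.1, 0.7]
finger_gap: 0.801
grasp_force: 0.0
```

Request:
servo_tool([
  {"xyz": [-16.5,-32.5,0],"spin": 0},
  {"xyz": [-16.5,-32.5,0],"spin": 0},
  {"xyz": [-16.5,-32.5,0],"spin": 0},
  {"xyz": [0,0,0],"spin": 0},
  {"xyz": [0,0,0],"spin": 0},
  {"xyz": [0,0,0],"spin": 0},
], grip=0, grip_force=20)

```text
clock: 14.6
tool_pos: [0.5451, 0.1158, 0.1618]
orientation: [[-0.979, 0.203, -0.001], [0.203, 0.979, 0.0], [0.001, 0.0, -1.0]]
contact_force: [-0.0, -0.4, 0.2]
finger_gap: -0.002
grasp_force: 0.0
```

```bash
python3 g.py .540 .120 .125
```

```text
t 14.6 p [0.5451 0.1158 0.1618] head 168.29 F [-0.  -0.4  0.2] gap -0.002 q6 16.1 zax [-0.001  0.    -1.   ]
delta tool mm [ 5.8  3.1 36.8] spin None
```

Request:
servo_tool([
  {"xyz": [5.8,3,20],"spin": 0},
  {"xyz": [0,0,17],"spin": 0},
  {"xyz": [0,0,0],"spin": 0},
  {"xyz": [0,0,3],"spin": 0},
  {"xyz": [0,0,3],"spin": 0},
  {"xyz": [0,0,3],"spin": 0},
  {"xyz": [0,0,0],"spin": 0},
])

```text
clock: 15.3
tool_pos: [0.5411, 0.1196, 0.1167]
orientation: [[-0.979, 0.203, 0.001], [0.203, 0.979, 0.001], [-0.001, 0.001, -1.0]]
contact_force: [0.4, 0.8, 1.3]
finger_gap: 0.001
grasp_force: 1.1
```

Request:
servo_tool([
  {"xyz": [0,0,2],"spin": 0},
  {"xyz": [0,0,2],"spin": 0},
  {"xyz": [0,0,0],"spin": 0},
])

```text
clock: 15.6
tool_pos: [0.541, 0.12, 0.1126]
orientation: [[-0.979, 0.203, 0.001], [0.203, 0.979, 0.002], [-0.001, 0.002, -1.0]]
contact_force: [0.2, 3.5, 4.6]
finger_gap: 0.0
grasp_force: 2.3
```

Request:
servo_tool([
  {"xyz": [0,0,1],"spin": 0},
  {"xyz": [0,0,0],"spin": 0},
  {"xyz": [0,0,0],"spin": 0},
])

```text
clock: 15.9
tool_pos: [0.541, 0.1198, 0.1116]
orientation: [[-0.979, 0.203, 0.001], [0.203, 0.979, 0.001], [-0.001, 0.001, -1.0]]
contact_force: [0.5, 3.9, 5.2]
finger_gap: 0.005
grasp_force: 2.6
```

Request:
servo_tool([
  {"xyz": [0,0,1],"spin": 0},
  {"xyz": [0,0,0],"spin": 0},
  {"xyz": [0,0,0],"spin": 0},
  {"xyz": [0,0,0],"spin": 0},
  {"xyz": [0,0,0],"spin": 0},
  {"xyz": [0,0,0],"spin": 0},
  {"xyz": [0,0,0],"spin": 0},
  {"xyz": [0,0,0],"spin": 0},
  {"xyz": [0,0,0],"spin": 0},
  {"xyz": [0,0,0],"spin": 0},
])

```text
clock: 16.9
tool_pos: [0.541, 0.1198, 0.1111]
orientation: [[-0.979, 0.203, 0.001], [0.203, 0.979, 0.001], [-0.001, 0.001, -1.0]]
contact_force: [-2.3, 4.7, 9.4]
finger_gap: -0.002
grasp_force: 4.5
```

```bash
python3 lv.py press1; python3 g.py .541 .12 .11
```

```text
top along ext [-0.1094 -0.1087  0.109   0.1103] across hinge/foot -0.0045 -0.0077 z 0.0981 0.0967 rect [558.  41.] 13.0
crop 190 92 3.670886075949367
scene along ext [-0.1108 -0.1094  0.1087  0.1124] across hinge/foot -0.003 -0.0057 z 0.0982 0.0968 rect [560.  42.] 12.9
crop 211 16 2.2568093385214008
t 17.0 p [0.541  0.1198 0.1111] head 168.28 F [-1.5  4.   9.1] gap 0.002 q6 16.5 zax [ 0.001  0.001 -1.   ]
delta tool mm [-0.   0.2  1.1] spin None
```

View pics/press1_scene.png

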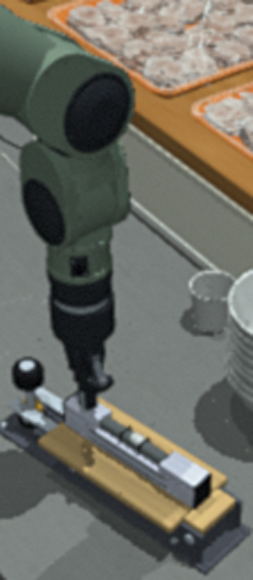

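```bash
cat > bub.py <<'E'
from lv import *
import sys
def strip(n,z=.1015):
    s=snapshot(n); a=np.arange(-60,60,.25)/1000; b=np.arange(-25,25,.25)/1000
    A,B=np.meshgrid(a,b); X=np.stack([C[0]+A*u[0]+(B-.003)*v[0],C[1]+A*u[1]+(B-.003)*v[1],np.full_like(A,z)],-1)
    c=X@s['R'].T+s['t']
    U=(c[...,0]/c[...,2]*s['fx']+s['cx']).astype(np.float32); V=(c[...,1]/c[...,2]*s['fy']+s['cy']).astype(np.float32)
    return cv2.remap(s['pixels'],U,V,cv2.INTER_CUBIC)
im=np.vstack([strip('top'),strip('scene')]); im=cv2.resize(im,None,fx=1.6,fy=1.45)
cv2.imwrite(f'pics/{sys.argv[1]}.png',cv2.cvtColor(im,cv2.COLOR_RGB2BGR))
E
python3 bub.py b1
```

```text
(no output)
```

View pics/b1.png

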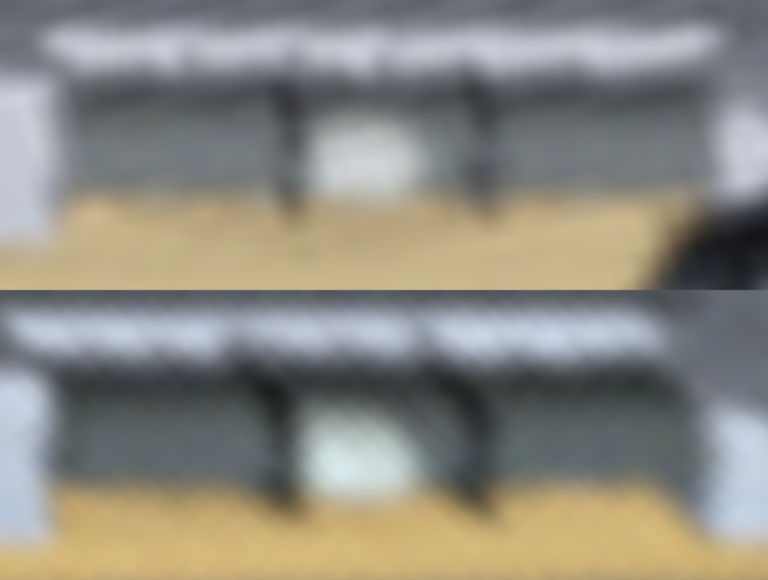

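The strip shows the two lines at about 288/480 (top) and 280/480 (scene). The bubble centre is at 367/359, so it is about 3 mm toward the hinge. I'll refine with roughly +0.27 rad more on the knob.

Request:
servo_tool([
  {"xyz": [0,0,-20],"spin": 0},
  {"xyz": [0,0,-40],"spin": 0},
  {"xyz": [14.5,31.5,0],"spin": 0},
  {"xyz": [14.5,31.5,0],"spin": 0},
  {"xyz": [14.5,31.5,0],"spin": 0},
  {"xyz": [0,0,0],"spin": 0},
  {"xyz": [0,0,0],"spin": 0},
  {"xyz": [0,0,0],"spin": 0},
], grip=80)

```text
clock: 17.9
tool_pos: [0.5172, 0.2195, 0.1698]
orientation: [[-0.979, 0.204, -0.001], [0.204, 0.979, -0.002], [0.0, -0.002, -1.0]]
contact_force: [-0.6, -0.5, -0.3]
finger_gap: 0.802
grasp_force: 0.0
```

```bash
python3 g.py .517 .221 .092
```

```text
t 17.9 p [0.5172 0.2195 0.1698] head 168.21 F [-0.6 -0.5 -0.3] gap 0.802 q6 27.3 zax [-0.001 -0.002 -1.   ]
delta tool mm [ 0.4  1.6 77.8] spin None
```

Request:
servo_tool([
  {"xyz": [0,1.5,30],"spin": 0},
  {"xyz": [0,0,30],"spin": 0},
  {"xyz": [0,0,18],"spin": 0},
  {"xyz": [0,0,0],"spin": 0},
])

```text
clock: 18.3
tool_pos: [0.5156, 0.22, 0.0895]
orientation: [[-0.979, 0.205, -0.005], [0.205, 0.979, -0.002], [0.005, -0.003, -1.0]]
contact_force: [-0.8, -1.8, -0.2]
finger_gap: 0.798
grasp_force: 0.0
```

Request:
servo_tool([
  {"xyz": [0,0,0],"spin": 0},
  {"xyz": [0,0,0],"spin": 0},
  {"xyz": [0,0,0],"spin": 0},
  {"xyz": [0,0,0],"spin": 0},
  {"xyz": [0,0,0],"spin": 0},
  {"xyz": [0,0,0],"spin": 0},
  {"xyz": [0,0,0],"spin": 0.09},
  {"xyz": [0,0,0],"spin": 0.09},
  {"xyz": [0,0,0],"spin": 0.09},
  {"xyz": [0,0,0],"spin": 0},
], grip=0, grip_force=50)

```text
clock: 19.3
tool_pos: [0.5189, 0.2233, 0.0943]
orientation: [[-0.89, 0.457, 0.003], [0.457, 0.89, 0.003], [-0.002, 0.004, -1.0]]
contact_force: [-0.6, 4.0, 6.0]
finger_gap: 0.427
grasp_force: 50.5
```

Request:
servo_tool([
  {"xyz": [0,0,0],"spin": 0},
  {"xyz": [0,0,0],"spin": 0},
  {"xyz": [0,0,0],"spin": 0},
  {"xyz": [0,0,0],"spin": 0},
  {"xyz": [0,0,0],"spin": 0},
  {"xyz": [0,0,-40],"spin": 0},
  {"xyz": [0,0,-32],"spin": 0},
  {"xyz": [0,0,0],"spin": 0},
], grip=80)

```text
clock: 20.1
tool_pos: [0.5205, 0.223, 0.1687]
orientation: [[-0.889, 0.457, 0.008], [0.457, 0.889, 0.002], [-0.006, 0.005, -1.0]]
contact_force: [1.2, -0.1, 0.5]
finger_gap: 0.803
grasp_force: 0.0
```

```bash
python3 g.py .541 .120 .162
```

```text
t 20.1 p [0.5205 0.223  0.1687] head 152.81 F [ 1.2 -0.1  0.5] gap 0.803 q6 42.9 zax [ 0.008  0.002 -1.   ]
delta tool mm [-65.3 -82.3   6.6] spin None
```

Request:
servo_tool([
  {"xyz": [-22,-27.5,0],"spin": 0},
  {"xyz": [-22,-27.5,0],"spin": 0},
  {"xyz": [-22,-27.5,0],"spin": 0},
  {"xyz": [0,0,0],"spin": 0},
  {"xyz": [0,0,0],"spin": 0},
  {"xyz": [0,0,0],"spin": 0},
  {"xyz": [0,0,0],"spin": 0},
], grip=0, grip_force=20)

```text
clock: 20.8
tool_pos: [0.5381, 0.1196, 0.1641]
orientation: [[-0.89, 0.456, -0.0], [0.456, 0.89, 0.0], [0.001, -0.0, -1.0]]
contact_force: [-0.5, 0.4, 0.4]
finger_gap: -0.002
grasp_force: 0.0
```

```bash
python3 g.py .541 .120 .115
```

```text
t 20.8 p [0.5381 0.1196 0.1641] head 152.89 F [-0.5  0.4  0.4] gap -0.002 q6 32.0 zax [-0.  0. -1.]
delta tool mm [-2.5  1.7 49.1] spin None
```

Request:
servo_tool([
  {"xyz": [-2,1.5,20],"spin": 0},
  {"xyz": [0,0,20],"spin": 0},
  {"xyz": [0,0,3],"spin": 0},
  {"xyz": [0,0,2],"spin": 0},
  {"xyz": [0,0,2],"spin": 0},
  {"xyz": [0,0,2],"spin": 0},
  {"xyz": [0,0,1],"spin": 0},
  {"xyz": [0,0,0],"spin": 0},
  {"xyz": [0,0,0],"spin": 0},
])

```text
clock: 21.7
tool_pos: [0.5415, 0.1194, 0.1149]
orientation: [[-0.889, 0.457, 0.001], [0.457, 0.889, 0.001], [-0.001, 0.001, -1.0]]
contact_force: [-0.7, 3.5, 4.2]
finger_gap: 0.001
grasp_force: 2.0
```

Request:
servo_tool([
  {"xyz": [0,0,1],"spin": 0},
  {"xyz": [0,0,0],"spin": 0},
  {"xyz": [0,0,0],"spin": 0},
])

```text
clock: 22.0
tool_pos: [0.5415, 0.1192, 0.1136]
orientation: [[-0.889, 0.457, 0.001], [0.457, 0.889, 0.0], [-0.001, 0.001, -1.0]]
contact_force: [-0.2, 3.4, 6.0]
finger_gap: -0.004
grasp_force: 2.3
```

Request:
servo_tool([
  {"xyz": [0,0,1],"spin": 0},
  {"xyz": [0,0,0],"spin": 0},
  {"xyz": [0,0,0],"spin": 0},
])

```text
clock: 22.3
tool_pos: [0.5414, 0.1194, 0.1127]
orientation: [[-0.889, 0.457, 0.001], [0.457, 0.889, 0.001], [-0.001, 0.001, -1.0]]
contact_force: [0.3, 4.3, 6.3]
finger_gap: 0.0
grasp_force: 3.0
```

Request:
servo_tool([
  {"xyz": [0,0,1],"spin": 0},
  {"xyz": [0,0,0],"spin": 0},
  {"xyz": [0,0,0],"spin": 0},
  {"xyz": [0,0,0],"spin": 0},
  {"xyz": [0,0,0],"spin": 0},
  {"xyz": [0,0,0],"spin": 0},
  {"xyz": [0,0,0],"spin": 0},
  {"xyz": [0,0,0],"spin": 0},
  {"xyz": [0,0,0],"spin": 0},
  {"xyz": [0,0,0],"spin": 0},
])

```text
clock: 23.3
tool_pos: [0.5415, 0.1194, 0.1124]
orientation: [[-0.889, 0.457, 0.002], [0.457, 0.889, 0.001], [-0.001, 0.002, -1.0]]
contact_force: [-1.8, 3.4, 11.8]
finger_gap: 0.0
grasp_force: 5.7
```

Request:
servo_tool([
  {"xyz": [0,0,0],"spin": 0},
  {"xyz": [0,0,0],"spin": 0},
  {"xyz": [0,0,0],"spin": 0},
  {"xyz": [0,0,0],"spin": 0},
  {"xyz": [0,0,0],"spin": 0},
  {"xyz": [0,0,0],"spin": 0},
])

```text
clock: 23.9
tool_pos: [0.5415, 0.1195, 0.1124]
orientation: [[-0.89, 0.457, 0.002], [0.457, 0.89, 0.001], [-0.001, 0.002, -1.0]]
contact_force: [-2.1, 4.3, 12.1]
finger_gap: -0.002
grasp_force: 5.7
```

```bash
python3 bub.py b2; python3 g.py .541 .12 .11; python3 -c "
from lv import *
look()"
```

```text
t 24.0 p [0.5415 0.1195 0.1124] head 152.81 F [-1.9  4.3 11.4] gap -0.002 q6 32.0 zax [ 0.001  0.001 -1.   ]
delta tool mm [0.7 0.3 2.4] spin None
top along ext [-0.1102 -0.1095  0.1084  0.1111] across hinge/foot -0.0037 -0.0083 z 0.0984 0.097 rect [560.  41.] 12.6
scene along ext [-0.1107 -0.1097  0.1094  0.1142] across hinge/foot -0.0037 -0.0058 z 0.0983 0.0981 rect [560.  43.] 13.1
```

View pics/b2.png

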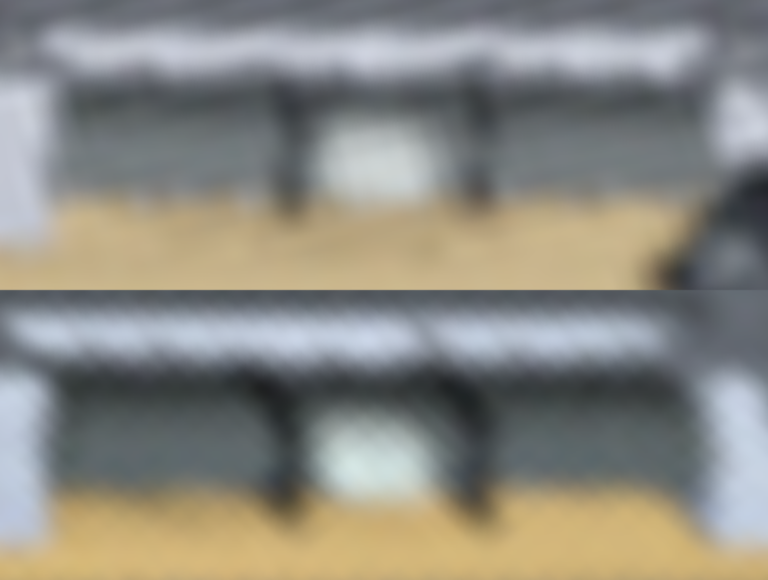

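The bubble is centred: it spans 318–440 between lines at 288/482 in the top view, an offset of about 1 mm or less. The arm is pressing steadily at 12 N and the board is rigid. I'm handing it in while still pressing.

```bash
python3 -c "
from cell import robot
print(robot.close_job())"
```

```text
the job is handed in; nothing more can be done
None
```

I handed the job in at about 24 s with the arm still pressing the level at about 12 N: the board is home on its foot, the bubble is centred to within about 1 mm, and I never touched the scoop, salt shaker or cup.

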